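Turn the brake bench round: scrap the worn pads, restock the sprung pusher tracks

TASK

Get the brake bench ready for the next bike: tip the worn pads out of the scoop into the blue scrap bin without touching the dusty pads with the fingers, and set the empty scoop back down level on the bench. Load every new carton into the spring-pusher track of its own colour, pressing the paddle (or the cartons already in) back and slipping the carton in behind the front lip, upright, its broad face against the paddle, fully down on the track floor. Leave the small red bottle, the grease tin and the spanner where they are.

Things in the scene. Friction and masses are not known exactly. Their poses are not given: they have to be found in the camera images.
- rack_red: fixed pusher track for red cartons: grey channel 300 (x) x 74 mm (y), red-edged. Origin: centre of underside; front is -x, towards the robot; z up. Heights over the bench: floor 6 mm, side rails 14 mm (66 mm clear between them), clear front lip 20 mm (4 mm thick, inner face at x = -146 mm), end wall 40 mm (at x = +144 mm).
- pusher_red (a joint): slide of the spring-driven paddle in the red track, in m: 0 = fully forward, 2 mm behind the front lip's inner face; grows as the paddle is pressed back (+x of the track), up to 0.22. A coiled spring drives it forward all the time with 5 N (7.5 N at 0.2), so that an empty track has no room in front of the paddle until it is pressed back.
- pusher_red_face (a point): centre of the front face of the red track's black paddle (52 mm wide, from 8 to 68 mm above the bench, so 48 mm taller than the front lip); axes as the track's, x pointing back.
- rack_blue: fixed pusher track for blue cartons: grey channel 300 (x) x 74 mm (y), blue-edged. Origin: centre of underside; front is -x, towards the robot; z up. Heights over the bench: floor 6 mm, side rails 14 mm (66 mm clear between them), clear front lip 20 mm (4 mm thick, inner face at x = -146 mm), end wall 40 mm (at x = +144 mm).
- pusher_blue (a joint): slide of the spring-driven paddle in the blue track, in m: 0 = fully forward, 2 mm behind the front lip's inner face; grows as the paddle is pressed back (+x of the track), up to 0.22. A coiled spring drives it forward all the time with 5 N (7.5 N at 0.2), so that an empty track has no room in front of the paddle until it is pressed back.
- pusher_blue_face (a point): centre of the front face of the blue track's black paddle (52 mm wide, from 8 to 68 mm above the bench, so 48 mm taller than the front lip); axes as the track's, x pointing back.
- carton_red1_center (a point): centre of a small red-and-white carton of new brake pads (absent in some starts), 42 mm thick (its x) by 56 mm wide (its y) by 54 mm tall (its z, up), about 0.16 kg, standing on the bench.
- carton_blue1_center (a point): centre of a small blue-and-white carton of new brake pads (absent in some starts), 42 mm thick (its x) by 56 mm wide (its y) by 54 mm tall (its z, up), about 0.16 kg, standing on the bench.
- carton_red2_center (a point): centre of a small red-and-white carton of new brake pads (absent in some starts), 42 mm thick (its x) by 56 mm wide (its y) by 54 mm tall (its z, up), about 0.16 kg, standing on the bench.
- carton_blue2_center (a point): centre of a small blue-and-white carton of new brake pads (absent in some starts), 42 mm thick (its x) by 56 mm wide (its y) by 54 mm tall (its z, up), about 0.16 kg, standing on the bench.
- carton_red3_center (a point): centre of a small red-and-white carton of new brake pads (absent in some starts), 42 mm thick (its x) by 56 mm wide (its y) by 54 mm tall (its z, up), about 0.16 kg, standing on the bench.
- scoop_grip (a point): middle of the red grip of an aluminium scoop (0.22 kg), 75 mm above its underside, about over its centre of mass. Grip: bar 16 x 16 mm, 104 mm along x. Floor 150 (x) x 134 mm (y), 3 mm thick, from -100 to +50 mm in x of this point; lips 24 mm high at both sides and the back (+x); the -x edge is open. An 8 mm hoop crosses at grip height at x = -47 mm. z up.
- worn1_center (a point): centre of a worn brake pad (absent in some starts), dark steel backing with grey lining, 52 x 36 mm and 8 mm thick, 0.06 kg, lying in the scoop.
- worn2_center (a point): centre of a worn brake pad (absent in some starts), dark steel backing with grey lining, 52 x 36 mm and 8 mm thick, 0.06 kg, lying in the scoop.
- worn3_center (a point): centre of a worn brake pad (absent in some starts), dark steel backing with grey lining, 52 x 36 mm and 8 mm thick, 0.06 kg, lying in the scoop.
- worn4_center (a point): centre of a worn brake pad (absent in some starts), dark steel backing with grey lining, 52 x 36 mm and 8 mm thick, 0.06 kg, lying in the scoop.
- bin: loose blue open-topped scrap bin, 200 x 200 mm outside and 85 mm high, walls and floor 5 mm, 0.7 kg. Origin: centre of its underside, z up.
- threadlock: bystander: small red bottle, 34 mm across and 85 mm tall. Origin under its base.
- grease_tin: bystander: low grease tin, 68 mm across and 36 mm tall. Origin under its base.
- spanner: bystander: spanner 150 mm long and about 20 mm high lying on the bench. Origin under its middle.
There are look-alikes about, which are no part of the job. What is shaped like the part that bears carton_red1_center but green is not meant. Leave any green look-alike of the part that bears carton_red2_center alone.

How it is judged:
By the outcome, as a careful person would: the job done as asked, in the order asked, and still so for the second after the job is handed in, with the robot touching nothing.
Of carton_red1, carton_blue1, carton_red2, carton_blue2, carton_red3 only 3 to 5 are there at a start; the rules pass over those that are not, and their reading is None.
Of worn1, worn2, worn3, worn4 only 2 to 4 are there at a start; the rules pass over those that are not, and their reading is None.
At some moment in a run one of carton_red1, carton_blue1, carton_red2, carton_blue2, carton_red3, bin may be knocked a few centimetres aside while the robot is not near it.
It also fails if it takes over 210 s, if anything falls off the work surface, if the arm or the gripper's body presses on something with over 40 N, if the wrist force passes 120 N, or if a joint passes its speed limit or range.

ROBOT

A 6-joint arm with a two-finger parallel gripper is mounted at the origin on the work surface. World frame = base frame: x ahead of the robot, y to its left, z up, the work surface at z = 0. Lengths are in m, angles in degrees, forces in N, time in s.
With the tool pointing down it reaches from about 0.25 to 0.725 m from the base axis. Payload 9.7 kg.
Tool frame: the origin (TCP) lies between the finger pads; the fingertips stand env.tip_reach ahead of it and the grasp point (between the pads) lies 2 mm behind it (env.tip_reach is the distance from the TCP to the fingertips, in m); z points along the fingers, y is the line along which they close (so a half turn about z gives the same grasp; the last joint's range is limited). The gripper opens to 85 mm and grips with 20 to 120 N. Pads are 22 mm wide; open, the fingers measure 114 mm over their backs; the gripper's body (76 mm by 85 mm) begins 54 mm behind the grasp point. The pads swing forward as they close: fully open they stand 13 mm farther back than shut.
Start: joints at [66.062, 4.979, 10.078, 95.1, 0, 90], TCP at [0.223, 0.503, 0.248] pointing down, gripper open.
Joint ranges: [-179.16, 179.16], [-48.56, 103.87], [-65.8, 70.77], [-126.05, 130.52], [-82.76, 87.17], [-180, 180]. Speed limits (degrees/s): [127.2, 127.2, 147.25, 180, 180, 180].

INTERFACE

Orientations are given as a 3x3 rotation matrix whose columns are the frame's x, y, z axes.
In Python, from bench import env gives the robot as it stands. The module is installed in compiled form; this text tells all that it offers.
- The arm moves only by the tool move_arm, never from a script. Its argument "deltas" is text: rows parted by semicolons, each of 7 numbers parted by spaces: the opening, from 0 (shut) to 1 (fully open), then the shift along the world's x, y, z in cm, then the turn, a rotation vector about the world's x, y, z in rad. In form: grip x y z wx wy wz; .... A call has 1 to 8 rows; each row is the pose to reach, as a shift and turn from the pose commanded when the call began; what a row does not reach only later rows make up. A row lasts 1/10 s, in which the tool goes at most 50 mm and 8.59 degrees, less where a joint would pass 70% of its speed; a pose out of reach is approached as far as the arm can. A call with a gripper value outside its range is refused whole. The fingers move at their own pace and stop on an object; "squeeze" is the grip in N (left out, the last holds). Time passes only in rows, so rows that repeat a pose let the fingers close. It gives the time, the measured TCP pose, the force, the opening and the grip force at its end, in the units of the state.
- env.get_obs(): the state, without advancing time (a new reading comes with each control period).
- env.camera(name): name is "side" or "top"; returns a dict with "color" (400x640x3 uint8, red, green, blue), "K" (3x3 intrinsics, pixels), "dist" ([k1, k2, p1, p2, k3] as OpenCV has them; the pictures are not rectified), "eye" and "rotation" of the camera in the world. Camera axes: x right, y down, z forward; pixel columns grow to the right and rows downward; lengths in m; the calibration is good to about 2 mm. A picture is of the moment at which its call begins. There is no depth.
- env.hand_in(): hands the job in; it is judged then, once.
The state is a dict: "clock": time; "joint_positions": joint angles; "qvel": joint speeds; "effort": joint torques, N m; "tcp_pos": TCP position; "orientation": TCP orientation; "ft_force": force on the tool from outside, world axes, zero at the start; "torque": the same for the moment, N m; "grip_width": finger opening in m; "finger_force": force on a finger pad.
Only numpy, scipy, OpenCV 4.12 (cv2) and the standard library are available. Lean on these libraries where they do the work, as an engineer would, in place of code of your own. Each camera call takes 0.05 s, during which the arm holds its last target. There are 200 camera calls.

## Working session

There is one attempt and no reset: what is moved stays moved. The work goes in short steps, Python scripts to look and compute and a tool call to move; the robot and the scene stay as the last step left them, time stands still between calls to the robot, and variables do not carry over. Pictures are saved under pics/ and viewed, at most 14 in all, crops included, and the job is handed in when it is done.

Besides the shell and the picture viewer there is one more tool, called after "Call:" as name(argument=value, ...), one argument or row to a line, values as JSON. move_arm: Moves the arm, as the interface text tells. Its arguments: {"type":"object","properties":{"deltas":{"type":"string"},"squeeze":{"type":"number"}},"required":["deltas"]}

```bash
mkdir -p pics; cat > h.py <<'E'
from bench import env
import numpy as np, cv2
def snap(n,name):
    c=env.camera(n); cv2.imwrite(f'pics/{name}.png',c['color'][:,:,::-1]); np.savez(f'pics/{name}.npz',**{k:np.array(c[k]) for k in c}); return c
def load(name): return dict(np.load(f'pics/{name}.npz'))
def w(c,u,v,z):
    p=cv2.undistortPoints(np.array([[[u,v]]],float),c['K'],c['dist'])[0,0]
    d=c['rotation']@np.array([p[0],p[1],1]); e=c['eye']; return (e+d*(z-e[2])/d[2]).round(4)
def px(c,P):
    R=c['rotation'].T; r=cv2.Rodrigues(R)[0]; return cv2.projectPoints(np.array(P,float).reshape(-1,3),r,-R@c['eye'],c['K'],c['dist'])[0].reshape(-1,2).round(1)
def crop(name,out,x0,y0,x1,y1,s):
    im=cv2.imread(f'pics/{name}.png')[y0:y1,x0:x1]; cv2.imwrite(f'pics/{out}.png',cv2.resize(im,None,fx=s,fy=s,interpolation=cv2.INTER_CUBIC))
E
python3 - <<'E'
from h import *
for n in('top','side'):
    c=snap(n,n+'0'); print(c['eye'],c['rotation'].round(3).tolist(),c['K'].tolist() if hasattr(c['K'],'tolist') else c['K'])
o=env.get_obs(); print(o['orientation'],o['tcp_pos'],env.tip_reach,o['grip_width'])
E
```

```text
[ 0.35281195 -0.05296055  1.29081688] [[0.02, -0.986, 0.163], [-1.0, -0.024, -0.021], [0.024, -0.162, -0.986]] [[434.1420661167592, 0.0, 317.95156179000776], [0.0, 434.1420661167592, 195.19254856932108], [0.0, 0.0, 1.0]]
[0.21354436 1.0238133  0.82410806] [[-0.948, -0.185, 0.26], [-0.318, 0.504, -0.803], [0.018, -0.844, -0.536]] [[501.6124049048855, 0.0, 323.4236489389977], [0.0, 501.6124049048855, 203.63168727816017], [0.0, 0.0, 1.0]]
[[-9.13992763e-01  4.05730202e-01 -4.81408228e-04]
 [ 4.05730488e-01  9.13992128e-01 -1.07788608e-03]
 [ 2.67239441e-06 -1.18050207e-03 -9.99999303e-01]] [0.22309739 0.50253    0.24764124] 0.017 0.08579918893719522
```

View pics/top0.png

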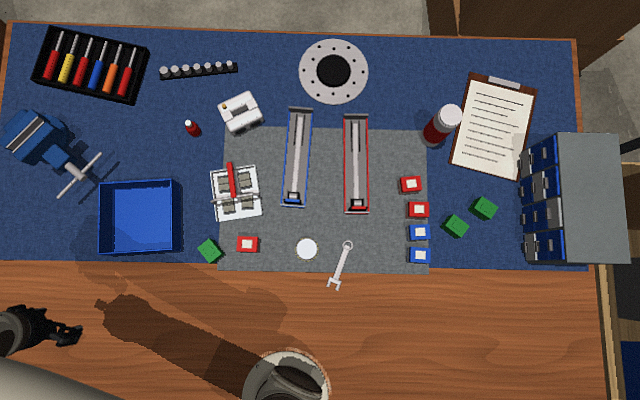

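View pics/side0.png

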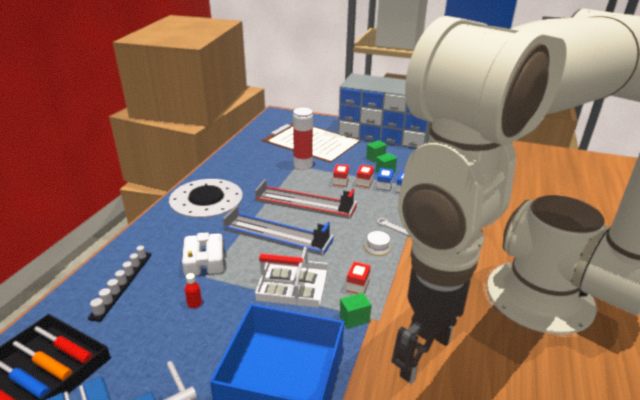

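The top view shows the red cartons at (411,184), (418,209) and (247,244), and the blue ones at (420,232) and (420,255). The green look-alikes at (209,250), (456,226) and (485,208) must be left alone. The scoop is at (236,193), the bin at (137,217), the blue track at (296,157) and the red track at (356,163). I'll confirm these in enlarged crops.

```bash
python3 - <<'E'
from h import *
crop('top0','c1',195,95,325,270,3.4); crop('top0','c2',320,95,450,270,3.4)
a=cv2.imread('pics/c1.png');b=cv2.imread('pics/c2.png')
cv2.imwrite('pics/c12.png',cv2.resize(np.hstack([a,b]),(780,525)))  # scale 3 each
E
```

```text
(no output)
```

View pics/c12.png

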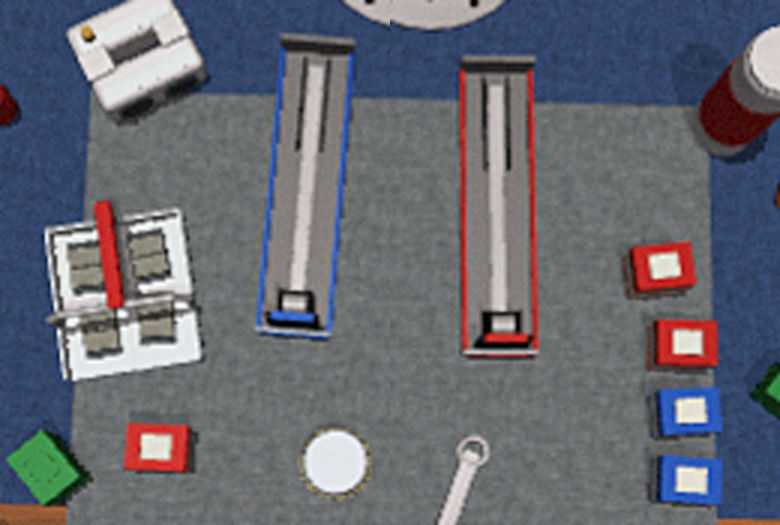

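The enlarged crop confirms it. In full-image pixels the red cartons are at (411,184), (418,209) and (247,244), and the blue ones at (420,232) and (420,255). These have white labels and the right colour. The plain green blocks don't fit the description and stay. The scoop holds 4 worn pads. Next I'll fit poses.

```bash
cat >> h.py <<'E'
from scipy.optimize import minimize, least_squares
S=4
def hull(c,x,y,a,dx,dy,z1,z0=0.):
    P=[[x+u*np.cos(a)-v*np.sin(a),y+u*np.sin(a)+v*np.cos(a),z] for u in(-dx/2,dx/2) for v in(-dy/2,dy/2) for z in(z0,z1)]
    return cv2.convexHull(px(c,P).astype(np.float32))
def mask(c,col):
    h=cv2.cvtColor(c['color'],cv2.COLOR_RGB2HSV); H,s,v=h[...,0].astype(int),h[...,1],h[...,2]
    m=((H<8)|(H>172)) if col=='red' else (H>100)&(H<122)
    return (m&(s>(150 if col=='red' else 170))&(v>60)).astype(np.uint8)
def fit(c,col,uv,dx,dy,h,r=18,a0=0.):
    u,v=map(int,uv); m=mask(c,col); q=np.zeros_like(m); q[v-r:v+r,u-r:u+r]=m[v-r:v+r,u-r:u+r]
    cs,_=cv2.findContours(q,cv2.RETR_EXTERNAL,cv2.CHAIN_APPROX_NONE); k=max(cs,key=cv2.contourArea)
    q[:]=0; cv2.drawContours(q,[k],-1,1,-1); q=cv2.resize(q[v-r:v+r,u-r:u+r],None,fx=S,fy=S,interpolation=cv2.INTER_LINEAR)
    def cost(p):
        hh=(hull(c,p[0]/100,p[1]/100,p[2],dx,dy,h)-[u-r,v-r]+.5)*S-.5
        t=np.zeros_like(q); cv2.fillPoly(t,[np.round(hh*16).astype(np.int32)],1,shift=4)
        return 1-(t&q).sum()/max(1,(t|q).sum())
    b=k.reshape(-1,2).mean(0); x,y,_=w(c,b[0],b[1],h*.8)
    best=min((minimize(cost,[x*100,y*100,a0+d],method='Nelder-Mead',options=dict(initial_simplex=np.array([[x*100,y*100,a0+d]]*4)+np.vstack([np.zeros(3),np.diag([1,1,.15])]))) for d in(-.2,0,.2)),key=lambda o:o.fun)
    return (best.x*[.01,.01,57.3]).round(4),round(best.fun,3)
def cart(c,L):
    for col,uv in L: print(col,uv,*fit(c,col,uv,.042,.056,.054))
E
python3 - <<'E'
from h import *
c=load('top0')
cart(c,[('red',(411,184)),('red',(418,209)),('red',(247,244)),('blue',(420,232)),('blue',(420,255))])
print('bin',fit(c,'blue',(138,217),.2,.2,.085,r=48))
L=lambda u,v:(195+u/3,95+v/3)
R=lambda u,v:(320+(u-390)/3,95+v/3)
def pose(loc,pix):
    loc=np.array(loc);pix=np.array(pix)
    def f(p):
        a=p[2]; X=loc.copy(); X[:,0]=p[0]+loc[:,0]*np.cos(a)-loc[:,1]*np.sin(a); X[:,1]=p[1]+loc[:,0]*np.sin(a)+loc[:,1]*np.cos(a)
        return (px(c,X)-pix).ravel()
    s=least_squares(f,[.4,0,0]); return s.x[:2].round(4),round(s.x[2]*57.3,2),s.fun.round(1)
rk=[[-.15,.037,.02],[-.15,-.037,.02],[.15,.037,.04],[.15,-.037,.04]]
print('rb',pose(rk,[L(257,330),L(329,336),L(283,37),L(354,41)]))
print('rr',pose(rk,[R(462,354),R(537,354),R(461,57),R(536,57)]))
print('scoop',pose([[.052,0,.083],[-.052,0,.083],[-.1,.067,.002],[-.1,-.067,.002],[.05,.067,.024],[.05,-.067,.024],[-.047,.067,.079],[-.047,-.067,.079]],[L(103,203),L(117,306),L(68,380),L(202,360),L(45,230),L(180,208),L(50,319),L(200,300)]))
E
```

```text
red (411, 184) [ 0.6027 -0.3519  9.3509] 0.236
red (418, 209) [ 0.5253 -0.3734  5.072 ] 0.23
red (247, 244) [ 0.4139  0.1225 -1.435 ] 0.108
blue (420, 232) [ 0.4598 -0.3745  5.9121] 0.202
blue (420, 255) [ 0.3935 -0.3743 -1.6676] 0.175
bin (array([0.4848, 0.4269, 5.7567]), np.float64(0.13))
rb (array([0.4, 0. ]), np.float64(0.0), array([ -6. ,  97.7,  -3.9,  96.2, -11.2,  89.9,  -9.5,  89.1]))
rr (array([0.4, 0. ]), np.float64(0.0), array([-69.3,  89.7, -68.2,  90.2, -65.6,  83.2, -65.2,  83.8]))
scoop (array([0.4, 0. ]), np.float64(0.0), array([59.8, 67.3, 53.9, 70.9, 47.8, 62.5, 49.4, 70.1, 56.9, 60.1, 58. ,
       68.5, 51.9, 64.3, 50.7, 71.6]))
```

```bash
sed -i 's/reshape(-1,2).round(1)/reshape(-1,2)/; s/150 if col/110 if col/; s/else 170))&(v>60)/else 165))\&(v>22)/' h.py
cat > fit2.py <<'E'
from h import *
def pose(c,loc,pix):
    loc=np.array(loc);pix=np.array(pix)
    def f(p):
        a=p[2]; X=loc.copy(); X[:,0]=p[0]+loc[:,0]*np.cos(a)-loc[:,1]*np.sin(a); X[:,1]=p[1]+loc[:,0]*np.sin(a)+loc[:,1]*np.cos(a)
        return (px(c,X)-pix).ravel()
    s=least_squares(f,[.4,0,0]); return s.x[:2].round(4),round(s.x[2]*57.3,2),s.fun.round(1)
E
python3 - <<'E'
from fit2 import *
c=load('top0')
cart(c,[('red',(411,184)),('red',(418,209)),('red',(247,244)),('blue',(420,232)),('blue',(420,255))])
print('bin',fit(c,'blue',(138,217),.2,.2,.085,r=48))
L=lambda u,v:(195+u/3,95+v/3)
R=lambda u,v:(320+(u-390)/3,95+v/3)
rk=[[-.15,.037,.02],[-.15,-.037,.02],[.15,.037,.04],[.15,-.037,.04]]
print('rb',pose(c,rk,[L(257,330),L(329,336),L(283,37),L(354,41)]))
print('rr',pose(c,rk,[R(462,354),R(537,354),R(461,57),R(536,57)]))
print('scoop',pose(c,[[.052,0,.083],[-.052,0,.083],[-.1,.067,.002],[-.1,-.067,.002],[.05,.067,.024],[.05,-.067,.024],[-.047,.067,.079],[-.047,-.067,.079]],[L(103,203),L(117,306),L(68,380),L(202,360),L(45,230),L(180,208),L(50,319),L(200,300)]))
im=c['color'][:,:,::-1].copy()
m=np.dstack([mask(c,'blue')*255,mask(c,'blue')*0,mask(c,'red')*255])
x=np.hstack([im[170:270,400:440],m[170:270,400:440],im[170:270,90:260],m[170:270,90:260]][:2]); cv2.imwrite('pics/m.png',cv2.resize(x,None,fx=5,fy=5,interpolation=0))
E
```

```text
red (411, 184) [ 0.6021 -0.3525  7.6455] 0.196
red (418, 209) [ 0.5265 -0.3729  1.4199] 0.188
red (247, 244) [0.4139 0.122  0.2167] 0.077
blue (420, 232) [ 0.4595 -0.3745  4.2429] 0.182
blue (420, 255) [ 0.3934 -0.3755 -2.7496] 0.151
bin (array([0.4831, 0.4252, 4.9619]), np.float64(0.016))
rb (array([ 0.6761, -0.0143]), np.float64(-3.35), array([-0.5,  0.6,  0.5,  0.6, -0.4, -1. ,  0.4, -0.3]))
rr (array([ 0.6607, -0.1918]), np.float64(1.0), array([ 0. ,  0.2,  0. ,  0.4,  0.2, -0.4, -0.3, -0.2]))
scoop (array([0.5878, 0.1647]), np.float64(10.35), array([ 0.4,  0.1,  0.5,  1.5,  0.9,  0.4,  1.3,  0. ,  0.7, -0.2,  0.8,
        0.4, -1. , -0.6, -3.4, -1.6]))
```

View pics/m.png

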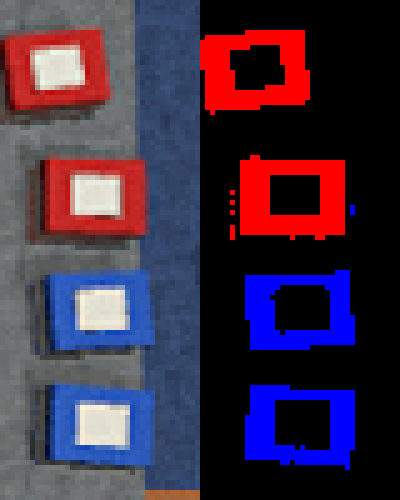

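```bash
sed -i "s/def fit(c,col,uv,dx,dy,h,r=18,a0=0.):/def fit(*k,**q): return min((fit1(*k,z0=z,**q) for z in (0,k[5])),key=lambda o:o[1])\ndef fit1(c,col,uv,dx,dy,h,r=18,a0=0.,z0=0.):/; s/p\[2\],dx,dy,h)-/p[2],dx,dy,h,z0)-/" h.py
python3 - <<'E'
from fit2 import *
c=load('top0')
cart(c,[('red',(411,184)),('red',(418,209)),('red',(247,244)),('blue',(420,232)),('blue',(420,255))])
L=lambda u,v:(195+u/3,95+v/3)
print('scoop',pose(c,[[.052,0,.083],[-.052,0,.083],[-.1,.067,.002],[-.1,-.067,.002],[.05,.067,.024],[.05,-.067,.024]],[L(103,203),L(117,306),L(68,380),L(202,360),L(45,230),L(180,208)]))
s=load('side0'); print(px(s,[[.588+.052*.984,.165+.052*.18,.075],[.588-.052*.984,.165-.052*.18,.075]]))
E
```

```text
red (411, 184) [ 0.5977 -0.3481  7.3715] 0.095
red (418, 209) [ 0.5234 -0.3681  2.122 ] 0.077
red (247, 244) [ 0.4131  0.1191 -1.1916] 0.074
blue (420, 232) [ 0.4579 -0.3707  4.0474] 0.077
blue (420, 255) [ 0.3929 -0.3698 -3.6373] 0.078
scoop (array([0.5889, 0.1669]), np.float64(10.2), array([-0.3, -0.3, -0.3,  1.1,  0. , -0. ,  0.4, -0.3,  0. , -0.6,  0.1,
        0.1]))
[[261.8792584  256.36865085]
 [305.00218884 260.88798925]]
```

```bash
python3 - <<'E'
from h import *
crop('side0','s1',225,160,425,330,4)
E
```

```text
(no output)
```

View pics/s1.png

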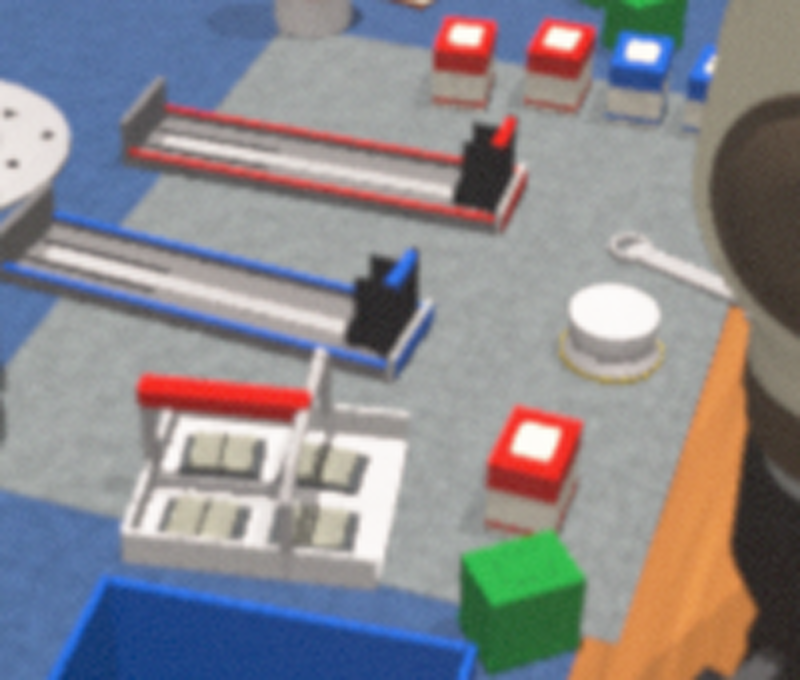

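The side crop agrees with the top fit: the scoop grip ends are at full-image (260,257) and (302,260), against a predicted (262,256) and (305,261). I'm moving to above the scoop grip.

Call:
move_arm(
  deltas="1 4.5 -2 0 0 0 0.14; 1 8 -5 0 0 0 0.28; 1 12 -8.5 0 0 0 0.42; 1 16 -12 0 0 0 0.56; 1 19.5 -15.5 0 0 0 0.596; 1 23 -19 0 0 0 0.596; 1 26.5 -22.5 0 0 0 0.596; 1 30 -26 0 0 0 0.596",
  squeeze=80,
)

```text
clock: 0.9
tcp_pos: [0.5132, 0.2519, 0.248]
orientation: [[-0.984, -0.177, -0.0], [-0.177, 0.984, -0.0], [0.0, -0.0, -1.0]]
ft_force: [0.7, 1.0, 0.2]
grip_width: 0.0853
finger_force: 0.0
```

```bash
cat > st.py <<'E'
from h import *
o=env.get_obs(); R=np.array(o['orientation'])
print(round(o['clock'],2),'tcp',np.round(o['tcp_pos'],4),'j',np.round(o['joint_positions'],1),'yawY',np.degrees(np.arctan2(R[1,1],R[0,1])).round(2),'tz',R[:,2].round(3),'F',np.round(o['ft_force'],1),'w',round(o['grip_width'],4),'ff',np.round(o['finger_force'],1))
E
python3 st.py
```

```text
0.9 tcp [0.5132 0.2519 0.248 ] j [26.1  8.  13.4 95.4  0.  15.9] yawY 100.21 tz [-0. -0. -1.] F [0.7 1.  0.2] w 0.0853 ff 0.0
```

Call:
move_arm(
  deltas="1 3 -3.5 0 0 0 0; 1 6.6 -7.6 0 0 0 0; 1 6.6 -7.6 -4.5 0 0 0; 1 6.6 -7.6 -9 0 0 0; 1 6.6 -7.6 -13 0 0 0; 1 6.6 -7.6 -15.5 0 0 0; 1 6.6 -7.6 -17.4 0 0 0; 1 6.6 -7.6 -17.4 0 0 0",
)

```text
clock: 1.7
tcp_pos: [0.5763, 0.1771, 0.0708]
orientation: [[-0.984, -0.177, -0.005], [-0.177, 0.984, -0.002], [0.006, -0.001, -1.0]]
ft_force: [0.2, -0.0, 0.1]
grip_width: 0.0855
finger_force: 0.0
```

Call:
move_arm(
  deltas="0 0 0 0 0 0 0; 0 0 0 0 0 0 0; 0 0 0 0 0 0 0; 0 0 0 0 0 0 0; 0 0 0 0 0 0 0; 0 0 0 0 0 0 0",
  squeeze=90,
)

```text
clock: 2.3
tcp_pos: [0.5788, 0.1775, 0.0756]
orientation: [[-0.984, -0.177, 0.002], [-0.177, 0.984, -0.0], [-0.002, -0.0, -1.0]]
ft_force: [0.7, -3.8, 6.4]
grip_width: 0.0145
finger_force: 89.0
```

Call:
move_arm(
  deltas="0 0 0 1 0 0 0; 0 0 0 2.5 0 0 0; 0 0 0 5 0 0 0; 0 0 0 5 0 0 0",
)

```text
clock: 2.7
tcp_pos: [0.5796, 0.1784, 0.1284]
orientation: [[-0.984, -0.177, 0.005], [-0.177, 0.984, 0.002], [-0.005, 0.001, -1.0]]
ft_force: [0.2, 0.7, -4.5]
grip_width: 0.0143
finger_force: 88.2
```

```bash
python3 st.py; python3 -c "
from h import *
c=snap('side','side1');crop('side1','s2',200,130,440,310,3.3)
c=snap('top','top1');print('bin',fit(c,'blue',(138,217),.2,.2,.085,r=48))"
```

```text
2.7 tcp [0.5796 0.1784 0.1284] j [17.1 11.7  4.3 82.3  0.   6.9] yawY 100.22 tz [ 0.005  0.002 -1.   ] F [ 0.2  0.7 -4.5] w 0.0143 ff 88.2
bin (array([0.4795, 0.4299, 3.2394]), np.float64(0.127))
```

View pics/s2.png

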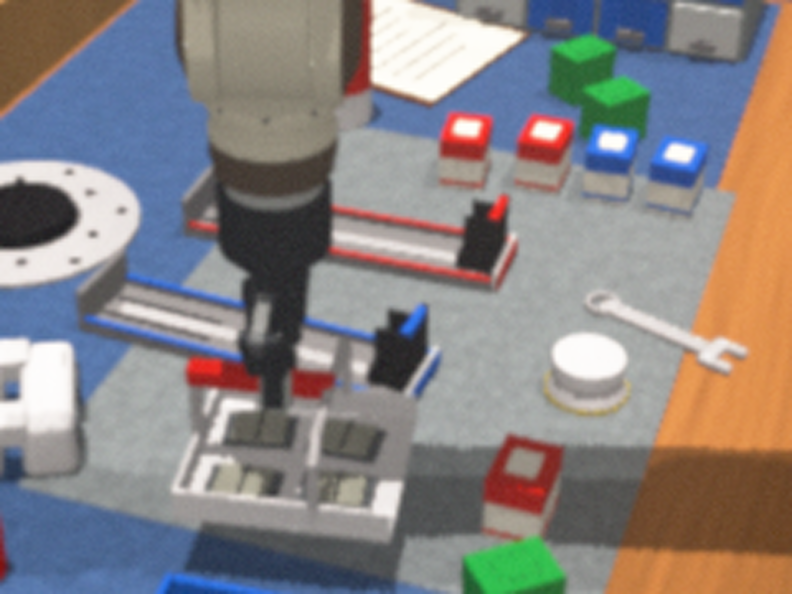

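The scoop is held level with all 4 pads aboard. I'll carry it over the bin.

Call:
move_arm(
  deltas="0 0 0 4 0 0 0; 0 -1 2.5 7.2 0 0 0; 0 -2.5 7 7.2 0 0 0; 0 -4 11.5 7.2 0 0 0; 0 -5.5 16 7.2 0 0 0; 0 -7 20 7.2 0 0 0; 0 -8.2 23.5 7.2 0 0 0; 0 -8.7 24.7 7.2 0 0 0",
)

```text
clock: 3.6
tcp_pos: [0.4891, 0.4277, 0.1941]
orientation: [[-0.984, -0.18, -0.002], [-0.18, 0.984, -0.001], [0.003, -0.0, -1.0]]
ft_force: [-0.8, -1.1, -5.6]
grip_width: 0.0146
finger_force: 89.0
```

```bash
python3 st.py; python3 -c "
from h import *
c=snap('side','side2');crop('side2','s3',120,150,440,400,2.4)"
```

```text
3.6 tcp [0.4891 0.4277 0.1941] j [41.1 18.4 19.7 91.4  0.1 30.7] yawY 100.39 tz [-0.002 -0.001 -1.   ] F [-0.8 -1.1 -5.6] w 0.0146 ff 89.0
```

View pics/s3.png

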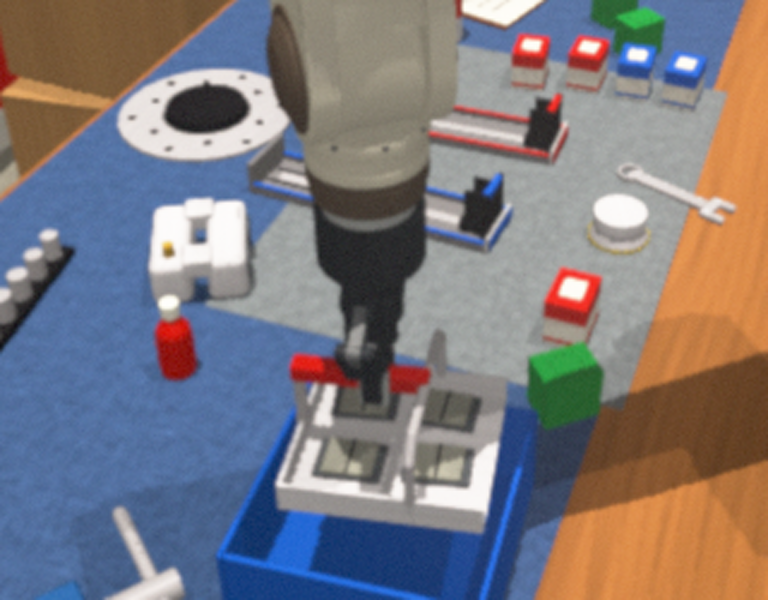

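Call:
move_arm(
  deltas="0 0 0 0 0.026 -0.147 0; 0 0 0 0 0.053 -0.295 0; 0 0 0 0 0.08 -0.443 0; 0 0 0 0 0.107 -0.59 0; 0 0 0 0 0.134 -0.738 0; 0 0 0 0 0.16 -0.886 0; 0 0 0 0 0.187 -1.03 0; 0 0 0 0 0.2 -1.11 0",
)

```text
clock: 4.45
tcp_pos: [0.4899, 0.4225, 0.1935]
orientation: [[-0.419, -0.177, 0.891], [-0.078, 0.984, 0.159], [-0.905, -0.003, -0.426]]
ft_force: [0.1, 0.5, -2.5]
grip_width: 0.0137
finger_force: 90.2
```

Call:
move_arm(
  deltas="0 0 0 0 0.01 -0.055 0; 0 0 0 0 0.01 -0.055 0; 0 0 0 0 0.01 -0.055 0; 0 0 0 0 0.01 -0.055 0; 0 0 0 0 0.01 -0.055 0",
)

```text
clock: 4.95
tcp_pos: [0.4917, 0.4248, 0.1974]
orientation: [[-0.372, -0.177, 0.911], [-0.066, 0.984, 0.164], [-0.926, 0.001, -0.377]]
ft_force: [-0.0, 0.9, -2.2]
grip_width: 0.0148
finger_force: 90.2
```

```bash
python3 st.py; python3 -c "
from h import *
c=snap('side','side3');crop('side3','s4',120,180,440,400,2.2)"
```

```text
4.95 tcp [0.4917 0.4248 0.1974] j [ 57.  -22.2 -46.1   6.9 -42.4  21.9] yawY 100.18 tz [ 0.911  0.164 -0.377] F [-0.   0.9 -2.2] w 0.0148 ff 90.2
```

View pics/s4.png

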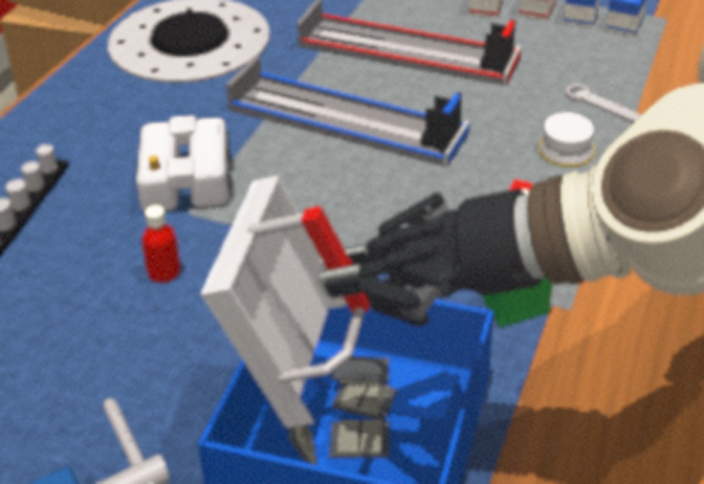

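All pads have left: the force has dropped to the scoop's own weight, and the picture shows the pads in the bin around (355,400). I'll lift, level the scoop and carry it back.

Call:
move_arm(
  deltas="0 0 0 3 0 0 0; 0 0 0 6 0 0 0; 0 0 0 6 -0.026 0.147 0; 0 0 0 6 -0.053 0.295 0; 0 0 0 6 -0.08 0.443 0; 0 0 0 6 -0.107 0.59 0; 0 0 0 6 -0.134 0.738 0; 0 0 0 6 -0.16 0.886 0",
)

```text
clock: 5.8
tcp_pos: [0.4913, 0.4249, 0.2585]
orientation: [[-0.939, -0.177, 0.294], [-0.168, 0.984, 0.055], [-0.299, 0.002, -0.954]]
ft_force: [0.8, 0.3, -2.1]
grip_width: 0.0142
finger_force: 90.0
```

Call:
move_arm(
  deltas="0 0 0 0 -0.026 0.147 0; 0 0 0 0 -0.05 0.279 0; 0 0 0 0 -0.05 0.279 0; 0 0 0 0 -0.05 0.279 0",
)

```text
clock: 6.2
tcp_pos: [0.4924, 0.425, 0.2547]
orientation: [[-0.984, -0.176, 0.025], [-0.176, 0.984, 0.003], [-0.025, -0.001, -1.0]]
ft_force: [-0.4, -0.9, -1.9]
grip_width: 0.0141
finger_force: 90.0
```

```bash
python3 st.py; python3 -c "
from h import *
c=snap('top','top4'); crop('top4','t4',80,90,340,290,3)"
```

```text
6.2 tcp [0.4924 0.425  0.2547] j [41.1 18.5 26.6 96.9 -0.8 30.9] yawY 100.16 tz [ 0.025  0.003 -1.   ] F [-0.4 -0.9 -1.9] w 0.0141 ff 90.0
```

View pics/t4.png

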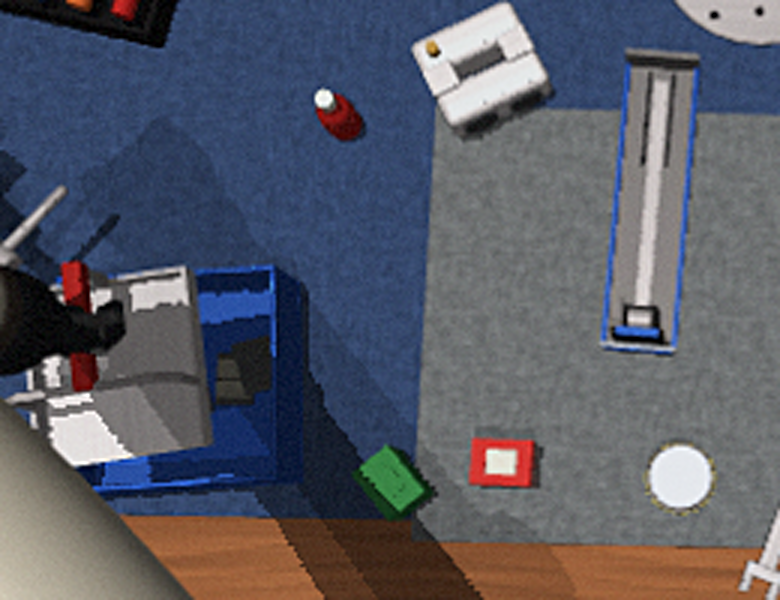

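The scoop is empty. I'll return it to its old place.

Call:
move_arm(
  deltas="0 1.4 -4 0 -0.004 0.025 0; 0 2.9 -8.2 0 -0.004 0.025 0; 0 4.4 -12.5 0 -0.004 0.025 0; 0 5.9 -16.7 0 -0.004 0.025 0; 0 7.3 -20.8 -1 -0.004 0.025 0; 0 8.7 -24.7 -4 -0.004 0.025 0; 0 8.7 -24.7 -8 -0.004 0.025 0; 0 8.7 -24.7 -12 -0.004 0.025 0",
)

```text
clock: 7.05
tcp_pos: [0.5778, 0.1765, 0.138]
orientation: [[-0.984, -0.176, 0.006], [-0.176, 0.984, 0.001], [-0.006, 0.0, -1.0]]
ft_force: [0.8, 1.3, -2.5]
grip_width: 0.0143
finger_force: 90.0
```

Call:
move_arm(
  deltas="0 0 0 -2 0 0 0; 0 0 0 -3.5 0 0 0; 0 0 0 -4 0 0 0; 0 0 0 -4 0 0 0",
)

```text
clock: 7.45
tcp_pos: [0.5779, 0.1781, 0.0976]
orientation: [[-0.984, -0.178, 0.001], [-0.178, 0.984, 0.001], [-0.001, 0.0, -1.0]]
ft_force: [-0.2, 0.5, -1.7]
grip_width: 0.0142
finger_force: 89.9
```

```bash
python3 st.py
```

```text
7.45 tcp [0.5779 0.1781 0.0976] j [17.1 12.1  1.4 79.2  0.   6.9] yawY 100.26 tz [ 0.001  0.001 -1.   ] F [-0.2  0.5 -1.7] w 0.0142 ff 89.9
```

Call:
move_arm(
  deltas="0 0 0 -1 0 0 0; 0 0 0 -1.6 0 0 0; 0 0 0 -1.8 0 0 0; 0 0 0 -2 0 0 0; 0 0 0 -2.2 0 0 0; 0 0 0 -2.2 0 0 0",
)

```text
clock: 8.05
tcp_pos: [0.5782, 0.1778, 0.0756]
orientation: [[-0.984, -0.177, -0.001], [-0.177, 0.984, 0.0], [0.001, 0.001, -1.0]]
ft_force: [-5.4, -2.0, 6.7]
grip_width: 0.0143
finger_force: 91.3
```

Call:
move_arm(
  deltas="1 0 0 0 0 0 0; 1 0 0 0 0 0 0; 1 0 0 0 0 0 0; 1 0 0 0 0 0 0; 1 0 0 5 0 0 0; 1 0 0 10 0 0 0; 1 0 0 14 0 0 0; 1 0 0 14 0 0 0",
)

```text
clock: 8.85
tcp_pos: [0.5799, 0.1782, 0.221]
orientation: [[-0.984, -0.177, 0.007], [-0.177, 0.984, 0.003], [-0.008, 0.002, -1.0]]
ft_force: [0.5, 0.6, -0.2]
grip_width: 0.0854
finger_force: 0.0
```

```bash
python3 st.py; python3 -c "
from h import *
c=snap('top','top5')
cart(c,[('red',(411,184)),('red',(418,209)),('red',(247,244)),('blue',(420,232)),('blue',(420,255))]);crop('top5','t5',80,90,460,290,2.1)"
```

```text
8.85 tcp [0.5799 0.1782 0.221 ] j [17.1 12.  14.9 92.5  0.   6.8] yawY 100.22 tz [ 0.007  0.003 -1.   ] F [ 0.5  0.6 -0.2] w 0.0854 ff 0.0
red (411, 184) [ 0.5978 -0.3473  7.4665] 0.09
red (418, 209) [ 0.5234 -0.3681  2.0039] 0.074
red (247, 244) [ 0.4131  0.1188 -2.183 ] 0.089
blue (420, 232) [ 0.4577 -0.3709  3.6067] 0.073
blue (420, 255) [ 0.3929 -0.3709 -2.6599] 0.084
```

View pics/t5.png

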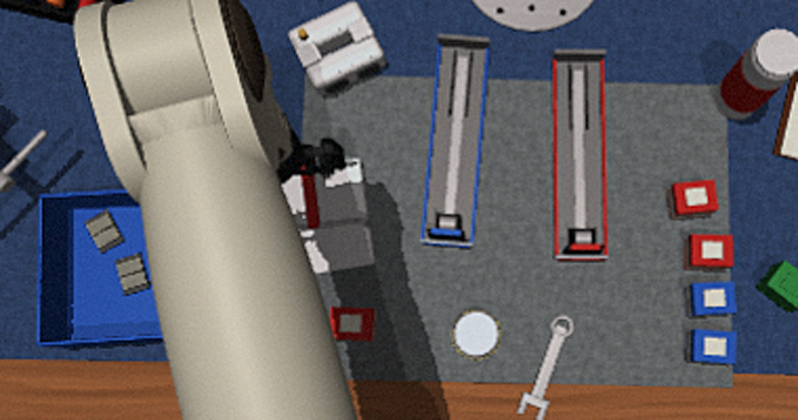

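Picture: the scoop is back down level and empty, with two pads visible in the bin at (103,231) and (131,272) and the arm hiding the rest. No cartons have moved. Next is the near red carton.

Call:
move_arm(
  deltas="1 -4.5 -1.5 0 0 0 -0.1; 1 -9 -3 0 0 0 -0.2; 1 -13.5 -4.5 0 0 0 -0.204; 1 -16.7 -5.9 0 0 0 -0.204; 1 -16.7 -5.9 -5 0 0 -0.204; 1 -16.7 -5.9 -9 0 0 -0.204; 1 -16.7 -5.9 -11 0 0 -0.204; 1 -16.7 -5.9 -11 0 0 -0.204",
)

```text
clock: 9.7
tcp_pos: [0.4088, 0.118, 0.1003]
orientation: [[-1.0, 0.026, -0.008], [0.026, 1.0, -0.001], [0.008, -0.001, -1.0]]
ft_force: [-0.8, -0.4, 0.2]
grip_width: 0.0857
finger_force: 0.0
```

```bash
python3 st.py
```

```text
9.7 tcp [0.4088 0.118  0.1003] j [ 16.1 -12.1 -22.5  80.    0.1  17.5] yawY 88.53 tz [-0.008 -0.001 -1.   ] F [-0.8 -0.4  0.2] w 0.0857 ff 0.0
```

Call:
move_arm(
  deltas="1 0.2 0 -3.5 0 0 0; 1 0.2 0 -6.6 0 0 0; 1 0.2 0 -6.6 0 0 0; 0 0.2 0 -6.6 0 0 0; 0 0.2 0 -6.6 0 0 0; 0 0.2 0 -6.6 0 0 0; 0 0.2 0 -6.6 0 0 0; 0 0.2 0 -6.6 0 0 0",
  squeeze=35,
)

```text
clock: 10.5
tcp_pos: [0.4144, 0.1191, 0.0405]
orientation: [[-1.0, 0.026, 0.002], [0.026, 1.0, 0.001], [-0.002, 0.002, -1.0]]
ft_force: [0.0, 0.2, 6.6]
grip_width: 0.0555
finger_force: 38.5
```

```bash
python3 st.py; python3 -c "
from h import *
c=snap('side','side6');crop('side6','s6',300,180,460,320,4)"
```

```text
10.5 tcp [0.4144 0.1191 0.0405] j [ 16.  -10.4 -27.7  72.5   0.1  17.5] yawY 88.53 tz [ 0.002  0.001 -1.   ] F [0.  0.2 6.6] w 0.0555 ff 38.5
```

View pics/s6.png

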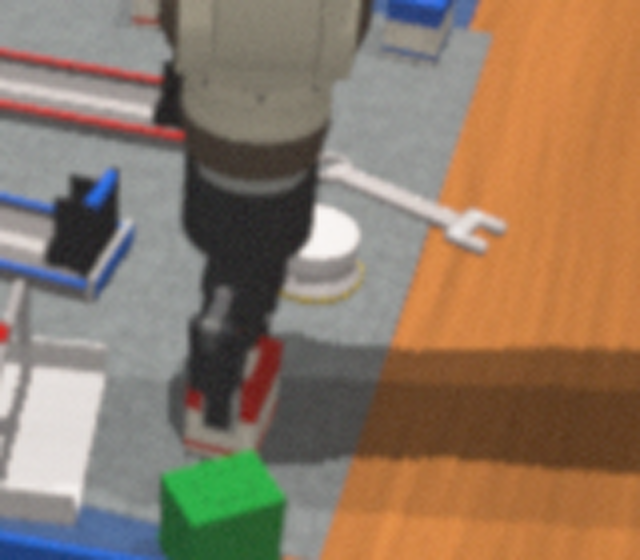

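The carton is gripped centrally. I'll lift it and carry it to the front of the red track.

Call:
move_arm(
  deltas="0 0 0 4 0 0 0; 0 0.5 -2.5 8 0 0 0.02; 0 1.5 -7 8 0 0 0.043; 0 2.5 -11.5 8 0 0 0.043; 0 3.5 -16 8 0 0 0.043; 0 4.5 -20.5 8 0 0 0.043; 0 5.2 -25 8 0 0 0.043; 0 6 -29 8 0 0 0.043",
)

```text
clock: 11.35
tcp_pos: [0.4735, -0.1737, 0.1196]
orientation: [[-1.0, -0.017, 0.0], [-0.017, 1.0, -0.0], [-0.0, -0.0, -1.0]]
ft_force: [0.9, 1.3, -1.6]
grip_width: 0.055
finger_force: 38.2
```

Call:
move_arm(
  deltas="0 0.1 -2.3 0 0 0 0; 0 0.1 -2.3 -3 0 0 0; 0 0.1 -2.3 -4.8 0 0 0; 0 0.1 -2.3 -4.8 0 0 0; 0 0.1 -2.3 -4.8 0 0 0",
)

```text
clock: 11.85
tcp_pos: [0.4744, -0.1944, 0.0714]
orientation: [[-1.0, -0.017, -0.001], [-0.017, 1.0, 0.0], [0.001, 0.0, -1.0]]
ft_force: [-0.2, 0.2, -0.5]
grip_width: 0.0554
finger_force: 38.1
```

```bash
python3 st.py
```

```text
11.85 tcp [ 0.4744 -0.1944  0.0714] j [-22.3   0.3 -14.4  75.4  -0.  -23.3] yawY 91.0 tz [-0.001  0.    -1.   ] F [-0.2  0.2 -0.5] w 0.0554 ff 38.1
```

Call:
move_arm(
  deltas="0 1.5 0 0 0 0 0; 0 3 0 0 0 0 0; 0 4.2 0.1 0 0 0 0; 0 5.4 0.1 0 0 0 0; 0 6.2 0.1 0 0 0 0; 0 6.8 0.1 0 0 0 0; 0 6.8 0.1 0 0 0 0; 0 6.8 0.1 0 0 0 0",
)

```text
clock: 12.65
tcp_pos: [0.5421, -0.1932, 0.0716]
orientation: [[-1.0, -0.018, -0.001], [-0.018, 1.0, -0.0], [0.001, -0.0, -1.0]]
ft_force: [-5.4, -0.1, 1.7]
grip_width: 0.0555
finger_force: 38.4
```

```bash
python3 st.py; python3 -c "
from h import *
c=snap('side','side7');crop('side7','s7',290,140,410,230,6)"
```

```text
12.65 tcp [ 0.5421 -0.1932  0.0716] j [-19.6   8.8  -5.3  76.   -0.  -20.6] yawY 91.01 tz [-0.001 -0.    -1.   ] F [-5.4 -0.1  1.7] w 0.0555 ff 38.4
```

View pics/s7.png

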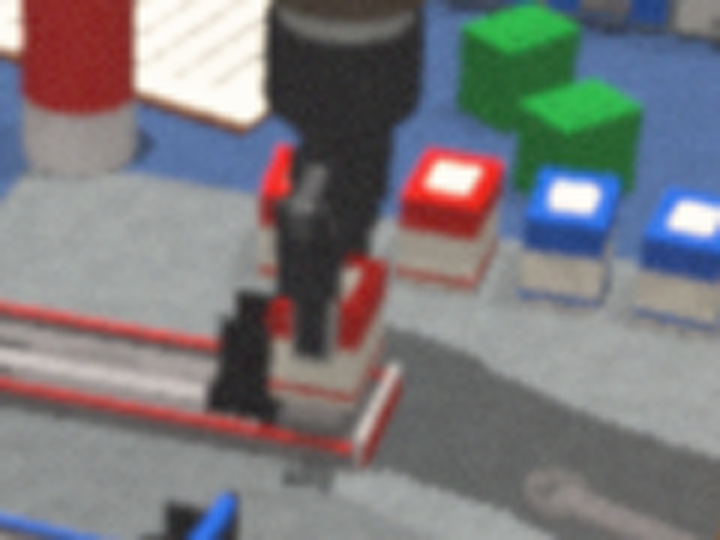

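The carton is pressing the paddle back with about 5 N and its bottom edge runs (270,380)–(352,403) in the crop. I'll check its clearance to the lip.

```bash
python3 -c "
from h import *
c=load('side7')
f=lambda u,v:(290+(u+.5)/6-.5,140+(v+.5)/6-.5)
print(w(c,*f(270,380),.031),w(c,*f(352,403),.031))
print('lip near top corner',w(c,*f(400,370),.02), w(c,*f(360,462),.0))
a=np.radians(1.0)
def T(x,y,z): return [.6607+x*np.cos(a)-y*np.sin(a),-.1918+x*np.sin(a)+y*np.cos(a),z]
p=px(c,[T(-.15,.037,0),T(-.15,.037,.02),T(-.15,-.037,.02),T(-.146,.037,.02)]); print((p-[290,140])*6)
"
```

```text
[ 0.5677 -0.1788  0.031 ] [ 0.5239 -0.1726  0.031 ]
lip near top corner [ 0.514 -0.227  0.02 ] [ 0.5174 -0.1692  0.    ]
[[365.1801798  475.04199032]
 [367.12574295 440.85772828]
 [404.89275277 364.08076919]
 [359.13837491 439.36136818]]
```

Call:
move_arm(
  deltas="0 0 0 -0.6 0 0 0; 0 0 0 -1.2 0 0 0; 0 0 0 -1.8 0 0 0; 0 0 0 -2.2 0 0 0; 0 0 0 -2.5 0 0 0; 0 0 0 -2.7 0 0 0; 0 0 0 -2.7 0 0 0",
)

```text
clock: 13.4
tcp_pos: [0.5419, -0.1933, 0.0466]
orientation: [[-1.0, -0.017, -0.0], [-0.017, 1.0, -0.0], [0.0, -0.0, -1.0]]
ft_force: [-12.8, 1.5, 17.7]
grip_width: 0.0553
finger_force: 40.2
```

Call:
move_arm(
  deltas="0 0 0 0.2 0 0 0; 1 0 0 0.2 0 0 0; 1 0 0 0.2 0 0 0; 1 0 0 0.2 0 0 0; 1 0 0 0.2 0 0 0; 1 0 0 4 0 0 0; 1 0 0 8 0 0 0; 1 0 0 11 0 0 0",
)

```text
clock: 14.2
tcp_pos: [0.5425, -0.1934, 0.1557]
orientation: [[-1.0, -0.017, 0.0], [-0.017, 1.0, -0.0], [-0.0, -0.0, -1.0]]
ft_force: [0.5, 0.0, 0.0]
grip_width: 0.0852
finger_force: 0.0
```

Call:
move_arm(
  deltas="1 -4 -1 0 0 0 0; 1 -8 -2 0 0 0 0; 1 -12 -5 0 0 0 0; 1 -15 -8 0 0 0 0; 1 -15 -8 0 0 0 0",
)

```text
clock: 14.7
tcp_pos: [0.3894, -0.2757, 0.1538]
orientation: [[-1.0, -0.013, -0.001], [-0.013, 1.0, -0.001], [0.001, -0.001, -1.0]]
ft_force: [0.8, -1.3, -0.3]
grip_width: 0.0855
finger_force: 0.0
```

```bash
python3 st.py; python3 -c "
from h import *
c=snap('side','side8'); d=snap('top','top8')
cart(d,[('red',(411,184)),('red',(418,209)),('blue',(420,232)),('blue',(420,255))])
crop('side8','a',220,140,430,250,3.3);crop('top8','b',260,100,450,270,1.9)
a=cv2.imread('pics/a.png');b=cv2.imread('pics/b.png')
o=np.zeros((600,720,3),np.uint8);a=a[:300,:720];o[:a.shape[0],:a.shape[1]]=a
b=cv2.resize(cv2.imread('pics/top8.png')[125:225,330:430],None,fx=3,fy=3);o[300:600,:300]=b;cv2.imwrite('pics/m8.png',o)
print('px racks in top', w(d,357,215,.02))"
```

```text
14.7 tcp [ 0.3894 -0.2757  0.1538] j [-35.3  -5.8 -11.1  84.8  -0.1 -36. ] yawY 90.76 tz [-0.001 -0.001 -1.   ] F [ 0.8 -1.3 -0.3] w 0.0855 ff 0.0
red (411, 184) [ 0.5974 -0.347   6.7161] 0.098
red (418, 209) [ 0.5239 -0.3668  1.6221] 0.456Traceback (most recent call last):
  File "<string>", line 4, in <module>
    cart(d,[('red',(411,184)),('red',(418,209)),('blue',(420,232)),('blue',(420,255))])
    ~~~~^^^^^^^^^^^^^^^^^^^^^^^^^^^^^^^^^^^^^^^^^^^^^^^^^^^^^^^^^^^^^^^^^^^^^^^^^^^^^^^
  File "h.py", line 35, in cart
    for col,uv in L: print(col,uv,*fit(c,col,uv,.042,.056,.054))
                                   ~~~^^^^^^^^^^^^^^^^^^^^^^^^^
  File "h.py", line 22, in fit
    def fit(*k,**q): return min((fit1(*k,z0=z,**q) for z in (0,k[5])),key=lambda o:o[1])
                            ~~~^^^^^^^^^^^^^^^^^^^^^^^^^^^^^^^^^^^^^^^^^^^^^^^^^^^^^^^^^
  File "h.py", line 22, in <genexpr>
    def fit(*k,**q): return min((fit1(*k,z0=z,**q) for z in (0,k[5])),key=lambda o:o[1])
                                 ~~~~^^^^^^^^^^^^^
  File "h.py", line 25, in fit1
    cs,_=cv2.findContours(q,cv2.RETR_EXTERNAL,cv2.CHAIN_APPROX_NONE); k=max(cs,key=cv2.contourArea)
                                                                        ~~~^^^^^^^^^^^^^^^^^^^^^^^^
ValueError: max() iterable argument is empty
```

```bash
python3 -c "
from h import *
a=cv2.imread('pics/side8.png')[130:250,240:420];b=cv2.imread('pics/top8.png')[130:270,330:430]
o=np.zeros((600,780,3),np.uint8);a=cv2.resize(a,None,fx=2.5,fy=2.5,interpolation=2);o[:a.shape[0],:a.shape[1]]=a
b=cv2.resize(b,None,fx=3,fy=3,interpolation=2);o[:b.shape[0],460:760]=b;cv2.imwrite('pics/m8.png',o)"
```

```text
(no output)
```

View pics/m8.png

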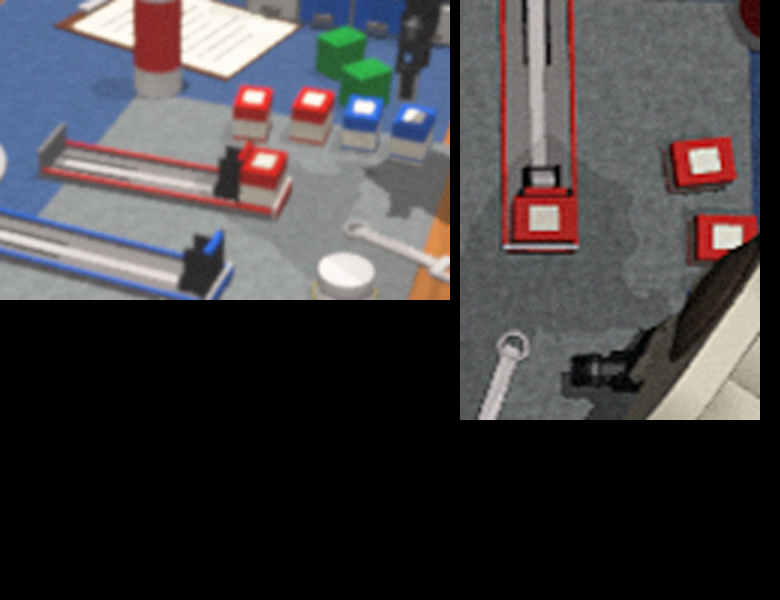

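The first red carton is upright behind the lip: side composite (262,172), top composite (544,218). The other cartons have not moved. Next is the nearest blue one.

Call:
move_arm(
  deltas="1 0.3 -4.5 0 0 0 -0.066; 1 0.3 -9.5 0 0 0 -0.066; 1 0.3 -9.5 -4 0 0 -0.066; 1 0.3 -9.5 -6 0 0 -0.066; 1 0.3 -9.5 -6 0 0 -0.066; 1 0.3 -9.5 -6 0 0 -0.066",
)

```text
clock: 15.4
tcp_pos: [0.3959, -0.3677, 0.0936]
orientation: [[-0.999, 0.047, -0.002], [0.047, 0.999, 0.001], [0.002, 0.001, -1.0]]
ft_force: [0.0, 0.3, 0.1]
grip_width: 0.0851
finger_force: 0.0
```

```bash
python3 st.py; python3 -c "
from h import *
c=snap('side','side9'); print(px(c,[[.3929,-.3705,.054],[.458,-.3705,.054],[.5235,-.368,.054]]))
m=mask(c,'blue');k,_=cv2.findContours(m,0,2);print([cv2.boundingRect(x) for x in k if 60<cv2.contourArea(x)<800])"
```

```text
15.4 tcp [ 0.3959 -0.3677  0.0936] j [-42.9   3.6  -8.5  78.   -0.  -40.2] yawY 87.29 tz [-0.002  0.001 -1.   ] F [0.  0.3 0.1] w 0.0851 ff 0.0
[[406.16181536 176.35692672]
 [385.83460486 172.87032786]
 [365.64475582 169.78412362]]
[(135, 393, 20, 7), (45, 392, 19, 8), (84, 377, 26, 23), (8, 367, 42, 32), (382, 129, 19, 14), (361, 126, 18, 14), (384, 112, 16, 13), (364, 92, 18, 15), (448, 0, 68, 6)]
```

Call:
move_arm(
  deltas="1 -0.3 -0.3 -3 0 0 0; 1 -0.3 -0.3 -5.7 0 0 0; 1 -0.3 -0.3 -5.7 0 0 0; 0 -0.3 -0.3 -5.7 0 0 0; 0 -0.3 -0.3 -5.7 0 0 0; 0 -0.3 -0.3 -5.7 0 0 0; 0 -0.3 -0.3 -5.7 0 0 0; 0 -0.3 -0.3 -5.7 0 0 0",
)

```text
clock: 16.25
tcp_pos: [0.3933, -0.3722, 0.0388]
orientation: [[-0.999, 0.048, 0.001], [0.048, 0.999, -0.002], [-0.002, -0.002, -1.0]]
ft_force: [-0.2, 1.3, 6.2]
grip_width: 0.0554
finger_force: 38.8
```

Call:
move_arm(
  deltas="0 0 0 4 0 0 0; 0 0 1.5 8.2 0 0 -0.01; 0 1.2 6 8.2 0 0 -0.01; 0 2.4 10.6 8.2 0 0 -0.01; 0 3.6 15.2 8.2 0 0 -0.01; 0 4.8 19.8 8.2 0 0 -0.01; 0 6 24.4 8.2 0 0 -0.01; 0 7.2 29 8.2 0 0 -0.01",
)

```text
clock: 17.05
tcp_pos: [0.4646, -0.0795, 0.1196]
orientation: [[-0.998, 0.059, 0.001], [0.059, 0.998, 0.0], [-0.001, 0.0, -1.0]]
ft_force: [1.1, -0.1, -1.2]
grip_width: 0.0554
finger_force: 38.7
```

Call:
move_arm(
  deltas="0 1.3 4 0 0 0 0; 0 2.5 7.9 0 0 0 0; 0 2.5 7.9 -3 0 0 0; 0 2.5 7.9 -4.8 0 0 0; 0 2.5 7.9 -4.8 0 0 0; 0 2.5 7.9 -4.8 0 0 0",
)

```text
clock: 17.65
tcp_pos: [0.4894, -0.0023, 0.0714]
orientation: [[-0.998, 0.059, -0.001], [0.059, 0.998, 0.001], [0.001, 0.001, -1.0]]
ft_force: [-0.4, -0.1, -2.3]
grip_width: 0.0555
finger_force: 38.5
```

Call:
move_arm(
  deltas="0 1.5 -0.1 0 0 0 0; 0 3 -0.2 0 0 0 0; 0 4.2 -0.3 0 0 0 0; 0 5.4 -0.4 0 0 0 0; 0 6.3 -0.5 0 0 0 0; 0 6.8 -0.5 0 0 0 0; 0 6.8 -0.5 0 0 0 0; 0 6.8 -0.5 0 0 0 0",
)

```text
clock: 18.45
tcp_pos: [0.5571, -0.0074, 0.0716]
orientation: [[-0.998, 0.059, -0.001], [0.059, 0.998, 0.001], [0.001, 0.001, -1.0]]
ft_force: [-6.2, 1.4, 1.2]
grip_width: 0.0556
finger_force: 38.9
```

Call:
move_arm(
  deltas="0 0 0 -0.6 0 0 0; 0 0 0 -1.2 0 0 0; 0 0 0 -1.8 0 0 0; 0 0 0 -2.3 0 0 0; 0 0 0 -2.6 0 0 0; 0 0 0 -2.8 0 0 0; 0 0 0 -2.8 0 0 0",
)

```text
clock: 19.15
tcp_pos: [0.5568, -0.0076, 0.0448]
orientation: [[-0.998, 0.059, -0.001], [0.059, 0.998, 0.001], [0.001, 0.001, -1.0]]
ft_force: [-10.3, 1.4, 11.1]
grip_width: 0.0552
finger_force: 40.1
```

Call:
move_arm(
  deltas="0 0 0 0.2 0 0 0; 1 0 0 0.2 0 0 0; 1 0 0 0.2 0 0 0; 1 0 0 0.2 0 0 0; 1 0 0 0.2 0 0 0; 1 0 0 4 0 0 0; 1 0 0 8 0 0 0; 1 -2 -3 11 0 0 0",
)

```text
clock: 19.95
tcp_pos: [0.5386, -0.0358, 0.1544]
orientation: [[-0.998, 0.056, 0.001], [0.056, 0.998, 0.001], [-0.001, 0.001, -1.0]]
ft_force: [0.2, -0.5, -0.9]
grip_width: 0.0853
finger_force: 0.0
```

```bash
python3 st.py; python3 -c "
from h import *
d=snap('top','top10')
cart(d,[('red',(411,184)),('red',(418,209)),('blue',(420,232)),('red',(356,203))])"
```

```text
19.95 tcp [ 0.5386 -0.0358  0.1544] j [-3.8  2.7 -2.7 84.6  0.1 -0.6] yawY 86.82 tz [ 0.001  0.001 -1.   ] F [ 0.2 -0.5 -0.9] w 0.0853 ff 0.0
red (411, 184) [ 0.598  -0.3476  6.8064] 0.099
red (418, 209) [ 0.5232 -0.3674  0.2684] 0.075
blue (420, 232) [ 0.4583 -0.371   5.5118] 0.082
red (356, 203) [ 0.5434 -0.1958  1.3893] 0.232
```

Call:
move_arm(
  deltas="1 -1.1 -4.8 0 0 0 0.06; 1 -2.3 -9.5 0 0 0 0.127; 1 -3.4 -14.3 0 0 0 0.127; 1 -4.6 -19 0 0 0 0.127; 1 -5.7 -23.8 0 0 0 0.127; 1 -6.9 -28.6 0 0 0 0.127; 1 -8 -33.4 0 0 0 0.127; 1 -8 -33.4 -4.5 0 0 0.127",
)

```text
clock: 20.8
tcp_pos: [0.4581, -0.3785, 0.1126]
orientation: [[-0.998, -0.063, 0.007], [-0.063, 0.998, -0.008], [-0.006, -0.008, -1.0]]
ft_force: [-0.2, 0.2, -0.1]
grip_width: 0.0851
finger_force: 0.0
```

Call:
move_arm(
  deltas="1 0 0 -1 0 0 0; 1 0 0 -1 0 0 0; 1 0 0 -1 0 0 0",
)

```text
clock: 21.1
tcp_pos: [0.4577, -0.3706, 0.0985]
orientation: [[-0.998, -0.07, -0.001], [-0.07, 0.998, 0.0], [0.001, 0.0, -1.0]]
ft_force: [1.4, -0.6, 0.7]
grip_width: 0.0852
finger_force: 0.0
```

```bash
python3 st.py; python3 -c "
from h import *
d=snap('top','top11')
cart(d,[('blue',(298,196)),('red',(356,203))])
def lab(c,u,v,r=9):
    i=c['color'][v-r:v+r,u-r:u+r].astype(int); m=(i.min(2)>170); ys,xs=np.nonzero(m); return xs.mean()+u-r,ys.mean()+v-r,m.sum()
for u,v in((298,196),(356,203)):
    a=lab(d,u,v);print(a,w(d,a[0],a[1],.06))"
```

```text
21.1 tcp [ 0.4577 -0.3706  0.0985] j [-39.   10.   -0.9  79.1  -0.  -43. ] yawY 93.99 tz [-0.001  0.    -1.   ] F [ 1.4 -0.6  0.7] w 0.0852 ff 0.0
blue (298, 196) [ 0.5619 -0.0076 -2.6954] 0.109
red (356, 203) [ 0.5436 -0.1958  0.1097] 0.23
(np.float64(293.14925373134326), np.float64(195.23880597014926), np.int64(67)) [ 0.5537 -0.0074  0.06  ]
(np.float64(357.34328358208955), np.float64(202.28358208955223), np.int64(67)) [ 0.5377 -0.1921  0.06  ]
```

Call:
move_arm(
  deltas="1 0 0 -3.5 0 0 0; 1 0 0 -6.2 0 0 0; 1 0 0 -6.2 0 0 0; 0 0 0 -6.2 0 0 0; 0 0 0 -6.2 0 0 0; 0 0 0 -6.2 0 0 0; 0 0 0 -6.2 0 0 0; 0 0 0 -6.2 0 0 0",
)

```text
clock: 21.95
tcp_pos: [0.4584, -0.3721, 0.038]
orientation: [[-0.998, -0.069, 0.002], [-0.069, 0.998, -0.002], [-0.002, -0.002, -1.0]]
ft_force: [0.9, 1.2, 5.7]
grip_width: 0.0557
finger_force: 38.7
```

Call:
move_arm(
  deltas="0 0 0 4 0 0 0; 0 0 1.5 8.2 0 0 -0.06; 0 0.4 6.2 8.2 0 0 -0.127; 0 0.9 11 8.2 0 0 -0.127; 0 1.3 15.8 8.2 0 0 -0.127; 0 1.7 20.6 8.2 0 0 -0.127; 0 2.1 25.4 8.2 0 0 -0.127; 0 2.6 30.2 8.2 0 0 -0.127",
)

```text
clock: 22.75
tcp_pos: [0.4833, -0.0675, 0.1188]
orientation: [[-0.998, 0.059, 0.001], [0.059, 0.998, 0.0], [-0.001, 0.0, -1.0]]
ft_force: [0.6, -1.1, -1.4]
grip_width: 0.0554
finger_force: 38.6
```

Call:
move_arm(
  deltas="0 0.4 3.5 0 0 0 0; 0 0.6 6.7 0 0 0 0; 0 0.6 6.7 -3 0 0 0; 0 0.6 6.7 -4.8 0 0 0; 0 0.6 6.7 -5 0 0 0; 0 0.6 6.7 -5 0 0 0",
)

```text
clock: 23.35
tcp_pos: [0.4893, -0.0023, 0.0682]
orientation: [[-0.998, 0.059, -0.001], [0.059, 0.998, 0.001], [0.001, 0.001, -1.0]]
ft_force: [0.8, -0.3, -0.3]
grip_width: 0.0556
finger_force: 38.4
```

Call:
move_arm(
  deltas="0 1.5 -0.1 0 0 0 0; 0 3 -0.2 0 0 0 0; 0 4.2 -0.3 0 0 0 0; 0 5.4 -0.4 0 0 0 0; 0 6.3 -0.5 0 0 0 0; 0 6.8 -0.5 0 0 0 0; 0 6.8 -0.5 0 0 0 0; 0 6.8 -0.5 0 0 0 0",
)

```text
clock: 24.15
tcp_pos: [0.5572, -0.0073, 0.0689]
orientation: [[-0.998, 0.059, -0.001], [0.059, 0.998, 0.001], [0.001, 0.001, -1.0]]
ft_force: [-4.6, 2.4, 0.5]
grip_width: 0.0554
finger_force: 38.7
```

Call:
move_arm(
  deltas="0 0 0 -0.6 0 0 0; 0 0 0 -1.2 0 0 0; 0 0 0 -1.8 0 0 0; 0 0 0 -2.2 0 0 0; 0 0 0 -2.4 0 0 0; 0 0 0 -2.6 0 0 0; 0 0 0 -2.6 0 0 0",
)

```text
clock: 24.85
tcp_pos: [0.5572, -0.0075, 0.044]
orientation: [[-0.998, 0.059, -0.0], [0.059, 0.998, 0.0], [0.0, 0.0, -1.0]]
ft_force: [-12.6, 1.3, 15.6]
grip_width: 0.0559
finger_force: 40.8
```

Call:
move_arm(
  deltas="0 0 0 0.2 0 0 0; 1 0 0 0.2 0 0 0; 1 0 0 0.2 0 0 0; 1 0 0 0.2 0 0 0; 1 0 0 0.2 0 0 0; 1 0 0 4 0 0 0; 1 0 0 8 0 0 0; 1 -2 -3 11 0 0 0",
)

```text
clock: 25.65
tcp_pos: [0.5386, -0.0358, 0.1533]
orientation: [[-0.998, 0.056, 0.001], [0.056, 0.998, 0.001], [-0.001, 0.001, -1.0]]
ft_force: [0.2, -1.2, 0.2]
grip_width: 0.0857
finger_force: 0.0
```

```bash
python3 st.py; python3 -c "
from h import *
d=snap('top','top12')
cart(d,[('red',(411,184)),('red',(418,209))])"
```

```text
25.65 tcp [ 0.5386 -0.0358  0.1533] j [-3.8  2.7 -2.8 84.4  0.1 -0.6] yawY 86.81 tz [ 0.001  0.001 -1.   ] F [ 0.2 -1.2  0.2] w 0.0857 ff 0.0
red (411, 184) [ 0.598  -0.3476  6.8064] 0.099
red (418, 209) [ 0.523  -0.3685  0.9727] 0.078
```

Call:
move_arm(
  deltas="1 -0.2 -4.8 0 0 0 0.04; 1 -0.4 -9.5 0 0 0 0.08; 1 -0.6 -14.3 0 0 0 0.08; 1 -0.8 -19 0 0 0 0.08; 1 -1 -23.8 0 0 0 0.08; 1 -1.2 -28.6 0 0 0 0.08; 1 -1.4 -33.2 0 0 0 0.08; 1 -1.4 -33.2 -4.5 0 0 0.08",
)

```text
clock: 26.5
tcp_pos: [0.5253, -0.3766, 0.112]
orientation: [[-1.0, -0.017, 0.008], [-0.017, 1.0, -0.008], [-0.008, -0.008, -1.0]]
ft_force: [0.0, 0.8, -0.0]
grip_width: 0.0856
finger_force: 0.0
```

Call:
move_arm(
  deltas="1 0 0 -1 0 0 0; 1 0 0 -1 0 0 0; 1 0 0 -1 0 0 0",
)

```text
clock: 26.8
tcp_pos: [0.5235, -0.3685, 0.0975]
orientation: [[-1.0, -0.022, -0.001], [-0.022, 1.0, 0.0], [0.001, 0.0, -1.0]]
ft_force: [-1.4, -0.7, 0.3]
grip_width: 0.0849
finger_force: 0.0
```

```bash
cat >> h.py <<'E'
def lab(c,u,v,r=8):
    i=c['color'][v-r:v+r,u-r:u+r].astype(int); m=(i.min(2)>170)&(i.max(2)-i.min(2)<60); ys,xs=np.nonzero(m); return xs.mean()+u-r,ys.mean()+v-r,m.sum()
E
python3 st.py; python3 -c "
from h import *
d=snap('top','top13'); print(px(d,[[.5513,-.007,.06],[.593,-.0095,.06]]))
for u,v in((294,195),(294,182)):
    a=lab(d,u,v,6);print(a,w(d,a[0],a[1],.06))"
```

```text
26.8 tcp [ 0.5235 -0.3685  0.0975] j [-35.1  17.1   7.3  80.4  -0.  -36.4] yawY 91.29 tz [-0.001  0.    -1.   ] F [-1.4 -0.7  0.3] w 0.0849 ff 0.0
[[292.9818733  196.06622214]
 [294.27653693 181.81965576]]
(np.float64(292.8695652173913), np.float64(195.2608695652174), np.int64(69)) [ 0.5536 -0.0066  0.06  ]
(np.float64(294.2676056338028), np.float64(180.7887323943662), np.int64(71)) [ 0.596  -0.0094  0.06  ]
```

Both blue cartons are seated, at the expected 42 mm pitch. I'm gripping the red carton at (0.523,-0.368).

Call:
move_arm(
  deltas="1 0 0 -3.5 0 0 0; 1 0 0 -6.1 0 0 0; 1 0 0 -6.1 0 0 0; 0 0 0 -6.1 0 0 0; 0 0 0 -6.1 0 0 0; 0 0 0 -6.1 0 0 0; 0 0 0 -6.1 0 0 0; 0 0 0 -6.1 0 0 0",
)

```text
clock: 27.65
tcp_pos: [0.5244, -0.3699, 0.0382]
orientation: [[-1.0, -0.022, 0.002], [-0.022, 1.0, -0.002], [-0.002, -0.002, -1.0]]
ft_force: [0.2, 1.4, 6.8]
grip_width: 0.0557
finger_force: 38.4
```

Call:
move_arm(
  deltas="0 0 0 4 0 0 0; 0 -0.5 1.5 8.2 0 0 -0.005; 0 -1.8 6 8.2 0 0 -0.005; 0 -3.1 10.5 8.2 0 0 -0.005; 0 -4.3 15 8.2 0 0 -0.005; 0 -5 17.5 8.2 0 0 -0.005; 0 -5 17.5 5 0 0 -0.005; 0 -5 17.5 3.1 0 0 -0.005",
)

```text
clock: 28.45
tcp_pos: [0.4734, -0.1935, 0.0667]
orientation: [[-1.0, -0.018, 0.0], [-0.018, 1.0, -0.0], [-0.0, -0.0, -1.0]]
ft_force: [0.3, 0.4, -2.3]
grip_width: 0.0556
finger_force: 38.3
```

Call:
move_arm(
  deltas="0 0 0 0 0 0 0; 0 0 0 0 0 0 0",
)

```text
clock: 28.65
tcp_pos: [0.4734, -0.1945, 0.0675]
orientation: [[-1.0, -0.016, -0.001], [-0.016, 1.0, 0.0], [0.001, 0.0, -1.0]]
ft_force: [1.1, 0.1, -1.4]
grip_width: 0.0555
finger_force: 38.3
```

Push to x = 0.542, then down to z = 0.044.

Call:
move_arm(
  deltas="0 1.5 0 0 0 0 0; 0 3 0 0 0 0 0; 0 4.2 0.1 0 0 0 0; 0 5.4 0.1 0 0 0 0; 0 6.3 0.1 0 0 0 0; 0 6.9 0.1 0 0 0 0; 0 6.9 0.1 0 0 0 0; 0 6.9 0.1 0 0 0 0",
)

```text
clock: 29.45
tcp_pos: [0.5424, -0.1938, 0.0679]
orientation: [[-1.0, -0.016, -0.001], [-0.016, 1.0, -0.0], [0.001, -0.0, -1.0]]
ft_force: [-4.6, 0.1, 0.1]
grip_width: 0.0552
finger_force: 38.7
```

Call:
move_arm(
  deltas="0 0 0 -0.6 0 0 0; 0 0 0 -1.2 0 0 0; 0 0 0 -1.8 0 0 0; 0 0 0 -2.2 0 0 0; 0 0 0 -2.4 0 0 0; 0 0 0 -2.5 0 0 0; 0 0 0 -2.5 0 0 0",
)

```text
clock: 30.15
tcp_pos: [0.5422, -0.1934, 0.044]
orientation: [[-1.0, -0.016, -0.0], [-0.016, 1.0, -0.0], [0.0, -0.0, -1.0]]
ft_force: [-13.4, 3.3, 21.6]
grip_width: 0.0555
finger_force: 41.0
```

Release and check the last red carton from where the arm doesn't hide it.

Call:
move_arm(
  deltas="0 0 0 0.2 0 0 0; 1 0 0 0.2 0 0 0; 1 0 0 0.2 0 0 0; 1 0 0 0.2 0 0 0; 1 0 0 0.2 0 0 0; 1 0 0 4 0 0 0; 1 0 0 8 0 0 0; 1 0 0 11 0 0 0",
)

```text
clock: 30.95
tcp_pos: [0.5425, -0.1934, 0.1536]
orientation: [[-1.0, -0.016, 0.0], [-0.016, 1.0, -0.0], [-0.0, -0.0, -1.0]]
ft_force: [0.7, -0.5, 1.1]
grip_width: 0.0856
finger_force: 0.0
```

```bash
python3 st.py; python3 -c "
from h import *
d=snap('top','top14')
cart(d,[('red',(411,184))])"
```

```text
30.95 tcp [ 0.5425 -0.1934  0.1536] j [-19.6   7.7   2.5  84.9  -0.  -20.6] yawY 90.94 tz [ 0. -0. -1.] F [ 0.7 -0.5  1.1] w 0.0856 ff 0.0
red (411, 184) [  0.5875  -0.3958 -15.8415] 0.811
```

```bash
python3 -c "
from h import *
d=load('top14')
n,_,s,ce=cv2.connectedComponentsWithStats(mask(d,'red')[150:300,330:520]);print([(s[i].tolist(),(ce[i]+[330,150]).round(1)) for i in range(1,n) if s[i,4]>40])
s0=load('side9');s1=snap('side','side14')
for c in (s0,s1):
    n,_,s,ce=cv2.connectedComponentsWithStats(mask(c,'red')[120:240,280:460]);print([(s[i].tolist(),(ce[i]+[280,120]).round(1)) for i in range(1,n) if s[i,4]>40])
"
```

```text
[([13, 0, 3, 38, 71], array([344.2, 169.2]))]
[([13, 9, 19, 30, 494], array([302.5, 144. ])), ([54, 44, 15, 15, 145], array([340.7, 171.8])), ([77, 45, 17, 15, 155], array([364.6, 172.5])), ([54, 66, 21, 20, 242], array([343.5, 196.4])), ([0, 69, 48, 10, 78], array([303.3, 193.3])), ([0, 81, 69, 15, 146], array([316. , 208.3]))]
[([13, 9, 19, 30, 496], array([302.5, 144. ])), ([54, 44, 15, 15, 124], array([340.6, 172.1])), ([41, 65, 34, 21, 396], array([336.7, 195.8])), ([0, 69, 34, 7, 58], array([296.1, 192. ])), ([0, 81, 69, 15, 149], array([316.1, 208.3]))]
```

The last red carton hasn't moved: it is at the same place in the side view, (341,172). Going for it.

Call:
move_arm(
  deltas="1 1.5 -4.2 0 0 0 0.05; 1 3 -8.4 0 0 0 0.106; 1 4.4 -12.4 0 0 0 0.106; 1 5.5 -15.4 0 0 0 0.106; 1 5.5 -15.4 -4 0 0 0.106; 1 5.5 -15.4 -5.7 0 0 0.106; 1 5.5 -15.4 -5.7 0 0 0.106; 1 5.5 -15.4 -5.7 0 0 0.106",
)

```text
clock: 31.85
tcp_pos: [0.597, -0.3471, 0.0942]
orientation: [[-0.993, -0.122, -0.002], [-0.122, 0.993, 0.001], [0.002, 0.001, -1.0]]
ft_force: [-0.2, 0.3, 1.2]
grip_width: 0.0852
finger_force: 0.0
```

```bash
python3 st.py; python3 -c "
from h import *
d=snap('top','top15'); a=np.radians(1);f=lambda t:[.5147+t*np.cos(a),-.1943+t*np.sin(a),.06]
for u,v in px(d,[f(.021),f(.063)]).round().astype(int):
    k=lab(d,u,v,6);print((u,v),k,w(d,k[0],k[1],.06))"
```

```text
31.85 tcp [ 0.597  -0.3471  0.0942] j [-30.2  24.3  16.3  82.1  -0.  -37.2] yawY 97.02 tz [-0.002  0.001 -1.   ] F [-0.2  0.3  1.2] w 0.0852 ff 0.0
(np.int64(358), np.int64(203)) (np.float64(357.4901960784314), np.float64(202.0), np.int64(51)) [ 0.5385 -0.1925  0.06  ]
(np.int64(358), np.int64(189)) (np.float64(357.5833333333333), np.float64(187.58333333333334), np.int64(48)) [ 0.5806 -0.1926  0.06  ]
```

Call:
move_arm(
  deltas="1 0.1 0 -3.5 0 0 0; 1 0.1 0 -5.8 0 0 0; 1 0.1 0 -5.8 0 0 0; 0 0.1 0 -5.8 0 0 0; 0 0.1 0 -5.8 0 0 0; 0 0.1 0 -5.8 0 0 0; 0 0.1 0 -5.8 0 0 0; 0 0.1 0 -5.8 0 0 0",
)

```text
clock: 32.7
tcp_pos: [0.5993, -0.348, 0.0392]
orientation: [[-0.993, -0.122, 0.002], [-0.122, 0.993, -0.002], [-0.002, -0.002, -1.0]]
ft_force: [0.4, 0.7, 6.4]
grip_width: 0.0556
finger_force: 38.9
```

Call:
move_arm(
  deltas="0 0 0 4 0 0 0; 0 -2 1.5 8.2 0 0 -0.05; 0 -5.2 5 8.2 0 0 -0.105; 0 -8.4 8.5 8.2 0 0 -0.105; 0 -11.4 12 8.2 0 0 -0.105; 0 -12.5 15.4 8.2 0 0 -0.105; 0 -12.5 15.4 5 0 0 -0.105; 0 -12.5 15.4 3 0 0 -0.105",
)

```text
clock: 33.5
tcp_pos: [0.4733, -0.1925, 0.0669]
orientation: [[-1.0, -0.019, 0.001], [-0.019, 1.0, -0.001], [-0.001, -0.001, -1.0]]
ft_force: [-0.2, -0.2, -1.3]
grip_width: 0.0557
finger_force: 38.0
```

Call:
move_arm(
  deltas="0 0 0 0 0 0 0; 0 0 0 0 0 0 0",
)

```text
clock: 33.7
tcp_pos: [0.4734, -0.1935, 0.0675]
orientation: [[-1.0, -0.017, -0.001], [-0.017, 1.0, 0.0], [0.001, 0.0, -1.0]]
ft_force: [-0.1, 0.3, -1.2]
grip_width: 0.0555
finger_force: 37.9
```

Call:
move_arm(
  deltas="0 1.5 0 0 0 0 0; 0 3 0 0 0 0 0; 0 4.2 0 0 0 0 0; 0 5.4 0 0 0 0 0; 0 6.3 0 0 0 0 0; 0 6.9 0 0 0 0 0; 0 6.9 0 0 0 0 0; 0 6.9 0 0 0 0 0",
)

```text
clock: 34.5
tcp_pos: [0.5421, -0.1934, 0.0678]
orientation: [[-1.0, -0.017, -0.002], [-0.017, 1.0, 0.001], [0.002, 0.001, -1.0]]
ft_force: [-5.8, 2.5, -0.3]
grip_width: 0.0554
finger_force: 38.4
```

Call:
move_arm(
  deltas="0 0 0 -0.6 0 0 0; 0 0 0 -1.2 0 0 0; 0 0 0 -1.8 0 0 0; 0 0 0 -2.1 0 0 0; 0 0 0 -2.3 0 0 0; 0 0 0 -2.4 0 0 0; 0 0 0 -2.4 0 0 0",
)

```text
clock: 35.2
tcp_pos: [0.542, -0.1938, 0.0452]
orientation: [[-1.0, -0.017, -0.001], [-0.017, 1.0, -0.0], [0.001, -0.0, -1.0]]
ft_force: [-9.7, 1.7, 10.9]
grip_width: 0.0556
finger_force: 39.4
```

Call:
move_arm(
  deltas="0 0 0 0.2 0 0 0; 1 0 0 0.2 0 0 0; 1 0 0 0.2 0 0 0; 1 0 0 0.2 0 0 0; 1 0 0 0.2 0 0 0; 1 0 0 4 0 0 0; 1 0 0 8 0 0 0; 1 0 0 12 0 0 0",
)

```text
clock: 36.0
tcp_pos: [0.5419, -0.1932, 0.1636]
orientation: [[-1.0, -0.017, -0.002], [-0.017, 1.0, 0.001], [0.002, 0.001, -1.0]]
ft_force: [0.3, 0.0, -0.4]
grip_width: 0.0851
finger_force: 0.0
```

Call:
move_arm(
  deltas="1 -4 -2 1 0 0 0; 1 -8 -4 2 0 0 0; 1 -12 -6 3 0 0 0; 1 -15 -9 4 0 0 0; 1 -16 -13 4 0 0 0; 1 -17 -15 4 0 0 0; 1 -17 -15 4 0 0 0; 1 -17 -15 4 0 0 0",
)

```text
clock: 36.8
tcp_pos: [0.372, -0.3434, 0.2023]
orientation: [[-1.0, -0.016, -0.002], [-0.016, 1.0, 0.001], [0.002, 0.001, -1.0]]
ft_force: [-0.5, 1.0, -0.3]
grip_width: 0.0856
finger_force: 0.0
```

```bash
python3 st.py; python3 -c "
from h import *
d=snap('top','top16'); s=snap('side','side16')
a=s['color'][150:400,200:420,::-1];b=d['color'][110:260,90:380,::-1]
o=np.zeros((600,800,3),np.uint8);a=cv2.resize(a,None,fx=1.8,fy=1.8,interpolation=2)
b=cv2.resize(b,None,fx=1.4,fy=1.4,interpolation=2)
e=cv2.resize(s['color'][140:235,240:370,::-1],None,fx=3,fy=3,interpolation=2)
o[:a.shape[0],:a.shape[1]]=a;o[:b.shape[0],394:394+b.shape[1]]=b[:, :406];o[220:220+e.shape[0],400:400+e.shape[1]]=e
cv2.imwrite('pics/fin.png',o)
a=np.radians(1);f=lambda t:[.5147+t*np.cos(a),-.1943+t*np.sin(a),.06]
for u,v in px(d,[f(.021),f(.063),f(.105)]).round().astype(int):
    k=lab(d,u,v,6);print((u,v),k,w(d,k[0],k[1],.06))"
```

```text
36.8 tcp [ 0.372  -0.3434  0.2023] j [-42.7  -1.6  -1.8  89.9  -0.  -43.6] yawY 90.92 tz [-0.002  0.001 -1.   ] F [-0.5  1.  -0.3] w 0.0856 ff 0.0
(np.int64(358), np.int64(203)) (np.float64(357.5238095238095), np.float64(202.04761904761904), np.int64(63)) [ 0.5384 -0.1926  0.06  ]
(np.int64(358), np.int64(189)) (np.float64(357.14285714285717), np.float64(187.9047619047619), np.int64(63)) [ 0.5796 -0.1913  0.06  ]
(np.int64(358), np.int64(174)) (np.float64(357.0), np.float64(174.0), np.int64(63)) [ 0.6206 -0.1907  0.06  ]
```

View pics/fin.png

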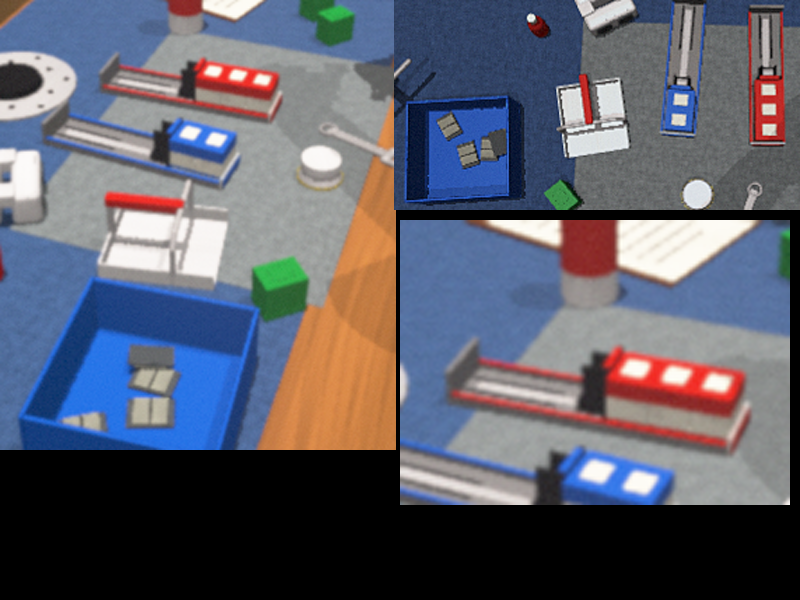

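The final picture shows all 4 pads in the bin around (150,390), the scoop empty and level at (165,245), three red cartons seated near (237,80) and two blue near (202,140), and the bystanders where they were. I'm handing in.

```bash
python3 -c "
from bench import env
print(env.hand_in())"
```

```text
the job is handed in; nothing more can be done
None
```

I handed the job in at about 37 s on the robot's clock: all four worn pads are in the blue bin, the empty scoop is level on the bench, the three red and two blue cartons are seated in their own tracks, and the bottle, tin, spanner and green blocks were left alone; hand-in returned no verdict.

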